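# Hook the bush plate onto the drill jig so that it holds the limit switch pressed

## Task

On the board, a disc is waiting in the drill jig: fit the loose bush plate over it. Tuck the plate's plain end under the two hooked toes, pushing the switch's roller lever right back, then feel for the two dowels with the drilled end and lower it over them until the plate lies flat on its rests and keeps the switch pressed. Put it down gently instead of dropping it, and leave the tin, the hex key and the bolt where they are.

Things in the scene. Friction and masses are not known exactly. Their poses are not given: they have to be found in the camera images.
- board: wooden board 480x450x15 mm lying across the open carton (fixed, origin under its middle); its top, on which everything stands, is at z 0.267 m. Heights below are in mm above this top.
- jig: drill jig, fixed to the board: grey base 186x108 mm, 14 mm thick. Origin on the board under the middle of the seated bush plate, whose origin is then 44 mm up at jig y 0, x -6 to 6 (set by the dowels). x runs from the toes (robot's side) to the dowels, y across, z up. A 90 mm disc lies fixed under the plate's place, top at 36 mm. Switch housing: x -96 to -62, y -53 to -27, top at 65 mm.
- bush_plate: loose flat steel plate 150 (x) x 56 (y) x 8 mm, about 0.5 kg; grip it across its width. Origin: middle of the underside; z up through the side with two brass drill bushes (17 mm wide, 3 mm proud, at x +-28). Two 12 mm holes for the dowels at x 57, y +-17; the end at -x is plain and goes under the toes. Starts flat on the board, bushes up, drilled end away from the robot.
- toe_mouth (a point): point of the jig between the two toes, at their mouth: jig (-60, 0), 44 mm up, on the near rest. Toes: steel hooks at y +-9 to +-25 over the near rest, from the mouth back to an upright wall at jig x -83.2, a solid stop for the plate's end. Their bevelled underside is 17.5 mm above the rest at the mouth, 9.5 at the wall: the plate goes in with its far end raised 8 to 16 degrees, not level.
- near_rest (a point): point of the jig on top of the near rest: jig (-57, 0), 44 mm up. The rest is a steel block, x -83 to -52, y +-39, that carries the plate's plain end. At this x two upright guide pins (8 mm diameter, 11 mm tall, coned tops) stand at y +-34: the plate passes between them with 2 mm to spare on each side.
- slot_middle (a point): jig (57, 0), 44 mm up: middle of the range of the dowel block, which is clamped in its slot up to 6 mm either way along jig x; where is not measured: feel or look for it. Two dowels at y +-17: 9 mm diameter, 15 mm tall, top 3 mm coned to 6 mm, on shoulders (the far rest, 44 mm up). Holes have 1.5 mm play. With the plain end at the toes' wall the holes are 2 to 14 mm short of the dowels.
- lever (a joint): angle of the switch's roller lever, rad: 0 when free, about 0.55 when the plate's end has pushed the roller back to the toes' wall, 0.15 to 0.54 when the plate is seated; the switch is made above 0.11. It turns about an upright pin at jig (-78.1, -39), 40 mm from the roller, and springs back: about 2 N at the roller when free, 6 N right back, pushing the plate towards the dowels.
- roller_home (a point): middle of the lever's roller when the switch is free (a point of the jig, it does not move with the lever): jig (-67, 0), 50.5 mm up. The roller is black, upright, 12 mm in diameter, 45 to 56 mm above the board, between the two toes; its face towards the dowels is then at jig x -61.
- tin: bystander: round tin of bushes, 74 mm across, 54 mm tall, origin at the middle of its underside; to be left alone
- hex_key: bystander: black hex key, 93 mm long, lying flat, origin about its middle; to be left alone
- bolt: bystander: hex bolt, 59 mm long, lying flat, origin about its middle; to be left alone

How it is judged (in metres and radians):
At the end, for the whole second after the job is handed in: The bush plate lies seated on the jig, over its dowels: origin within 9 mm of the jig's along and 4 mm across, underside 42 to 45.5 mm above the board, level within 1.4 degrees, in line within 3.4 degrees, at rest, and the switch lever is held above 0.11 rad (value of joint lever above 0.11 rad and x of bush_plate in the frame of jig between -0.009 and 0.009 m and y of bush_plate in the frame of jig between -0.004 and 0.004 m and z of bush_plate in the frame of jig between 0.042 and 0.0455 m and angle between the x axis of bush_plate and the x axis of jig, either way round below 0.06 rad and angle between bush_plate's own z axis and vertical below 0.025 rad and linear speed of bush_plate below 0.01 m/s); the robot touches nothing.
It fails at once if the bush plate is dropped: it falls freely by more than about a centimetre (faster than 0.5 m/s with no finger on it) (contact force between the fingers and bush_plate below 0.05 N and linear speed of bush_plate above 0.5 m/s).
It fails at once if the tin, the hex key or the bolt is moved by more than 3 cm (distance of any of tin, hex_key, bolt from where it was at the start of the episode above 0.03 m).
It also fails if it takes over 48 s, if anything falls off the work surface, if the arm or the gripper's body presses on something with over 40 N, if the wrist force passes 120 N, or if a joint passes its speed limit or range.

## Robot

A 7-joint arm with a two-finger parallel gripper is mounted at the origin on a cart in front of the work surface, level with it; the furniture and walls round the work are solid. World frame = base frame: x ahead of the robot, y to its left, z up, the work surface at z = 0. Lengths are in mm, angles in rad, forces in N, time in s.
With the tool pointing down it reaches from about 425 to 1025 mm from the base axis. Payload 3.6 kg.
Tool frame: the origin (TCP) lies between the finger pads; the fingertips stand 11 mm ahead of it and the grasp point (between the pads) lies 8 mm behind it; z points along the fingers, x is the direction in which the jaws open and shut, and the axes are right-handed (so a half turn about z gives the same grasp; the last joint's range is limited). The gripper opens to 85 mm and grips with 20 to 120 N. Pads are 22 mm wide; open, the fingers measure 114 mm over their backs; the gripper's body (76 mm by 85 mm) begins 54 mm behind the grasp point. The pads swing forward as they close: fully open they stand 13 mm farther back than shut.
Start: joints at [-1.317, 0.591, 0.048, 1.609, -0.033, 0.943, -0.034], TCP at [247.097, 681.596, 242.302] pointing down, gripper open.
Joint ranges: [-2.69, 2.69], [-0.47, 2.24], [-1.27, 1.36], [0.19, 2.51], [-1.53, 4.68], [0.08, 2.07], [-3.09, 3.09]. Speed limits (rad/s): [2.57, 2.57, 3.14, 3.14, 3.14, 3.14, 3.14].

## Interface

Orientations are given as [roll, pitch, yaw] about the fixed x, y, z axes, in that order (R = Rz(yaw) Ry(pitch) Rx(roll)).
In Python, from bench import bot, eyes gives the robot as it stands. The module is installed in compiled form; this text tells all that it offers.
- The arm moves only by the tool drive_tool, never from a script. Its argument "commands" is a list of rows, each a list of 7 numbers: the gripper command: -1 is shut, 1 is fully open, values between are in proportion, then the shift along the world's x, y, z in m, then the turn, a rotation vector about the world's x, y, z in degrees. In form: [[hand, tx, ty, tz, wx, wy, wz], ...]. A call has 1 to 12 rows; each row is the pose to reach, as a shift and turn from the pose commanded when the call began; what a row does not reach only later rows make up. A row lasts 1/8 s, in which the tool goes at most 62.5 mm and 10.7 degrees, less where a joint would pass 70% of its speed; a pose out of reach is approached as far as the arm can. A call with a gripper value outside its range is refused whole. The fingers move at their own pace and stop on an object; "grip_force" is the grip in N (left out, the last holds). Time passes only in rows, so rows that repeat a pose let the fingers close. It gives the time, the measured TCP pose, the force and the opening at its end, in the units of the state.
- bot.sense(): the state, without advancing time (a new reading comes with each control period).
- eyes.grab_frame(name): name is "side" or "top" or "wrist"; returns the picture (480x640x3 uint8, red, green, blue); there is no depth.
- eyes.get_calibration(name): a dict with "camera_matrix" (3x3 intrinsics, pixels), "position" and "rotation" of the camera in the world. Camera axes: x right, y up, looking along -z (the intrinsics and any distortion apply to the point x, -y, -z); pixel columns grow to the right and rows downward; lengths in mm; the calibration is good to about 2 mm. The wrist camera is an equidistant fisheye: a pixel r from the principal point sees the ray r / f radians off the axis. A picture is of the moment at which its call begins: read the wrist's pose just before it. get_calibration takes no time and is no camera call; for the wrist camera it gives the pose at the moment of the call.
- bot.sign_off(): hands the job in, once; it reports no verdict.
The state is a dict: "clock": time; "joints": joint angles; "dq": joint speeds; "effort": joint torques, N m; "tcp_pos": TCP position; "ee_rot": TCP orientation; "ft_force": force on the tool from outside, world axes, zero at the start; "moment": the same for the moment, N m; "grip_width": finger opening in mm.
Only numpy, scipy, OpenCV 4.12 (cv2) and the standard library are available. Lean on these libraries where they do the work, as an engineer would, in place of code of your own. Each camera call takes 0.05 s, during which the arm holds its last target.

## Working session

There is one attempt and no reset: what is moved stays moved. The work goes in short steps, Python scripts to look and compute and a tool call to move; the robot and the scene stay as the last step left them, time stands still between calls to the robot, and variables do not carry over. Pictures are saved under pics/ and viewed, and the job is handed in when it is done.

Besides the shell and the picture viewer there is one more tool, called after ">>>" in YAML: its name, and indented under it one key for each argument. drive_tool: Moves the arm, as the interface text tells. Its arguments: {"type":"object","properties":{"commands":{"type":"array","items":{"type":"array","items":{"type":"number"}}},"grip_force":{"type":"number"}},"required":["commands"]}

```bash
mkdir -p pics; ls; python3 - <<'E'
from bench import bot, eyes
import cv2,json
print(bot.sense())
for n in ("side","top","wrist"):
    c=eyes.get_calibration(n); print(n,c)
    cv2.imwrite(f"pics/{n}0.png",eyes.grab_frame(n)[:,:,::-1])
E
```

```text
pics
{'clock': 0.0, 'joints': array([-1.31651898,  0.59212432,  0.04827118,  1.60986219, -0.03332022,
        0.94270846, -0.03369969]), 'dq': array([ 0.00117931, -0.00193509,  0.00054003,  0.00148528,  0.00125884,
        0.00074072, -0.00124253]), 'effort': array([-1.00368795e-04, -5.48691988e+01,  1.54648662e+00, -1.98125643e+01,
        9.42491402e-03,  8.55185237e-03,  9.01588436e-06]), 'tcp_pos': array([246.77694639, 680.82859418, 241.12149882]), 'ee_rot': array([3.14149544e+00, 2.29592022e-03, 1.22311055e+00]), 'ft_force': array([-0.44327558,  0.88402346, -0.1096088 ]), 'moment': array([-0.03102673,  0.02157712, -0.00526146]), 'grip_width': 85.45724200919722}
side {'camera_matrix': array([[611.02313783,   0.        , 323.55023456],
       [  0.        , 611.02313783, 237.2900564 ],
       [  0.        ,   0.        ,   1.        ]]), 'position': array([ 541.74216748, 1023.34660364,  770.76060079]), 'rotation': array([1.14229206, 0.00569144, 3.08295793])}
top {'camera_matrix': array([[545.53688267,   0.        , 315.23979712],
       [  0.        , 545.53688267, 230.96353961],
       [  0.        ,   0.        ,   1.        ]]), 'position': array([ 418.79383848,   73.07487811, 1182.94209763]), 'rotation': array([ 0.09975876,  0.01423359, -1.58030899])}
wrist {'camera_matrix': array([[371.64829954,   0.        , 313.3655088 ],
       [  0.        , 371.64829954, 238.35584358],
       [  0.        ,   0.        ,   1.        ]]), 'position': array([175.92195077, 706.59423223, 372.10753741]), 'rotation': array([-0.29806405,  0.00266897,  1.22359374])}
```

View pics/top0.png

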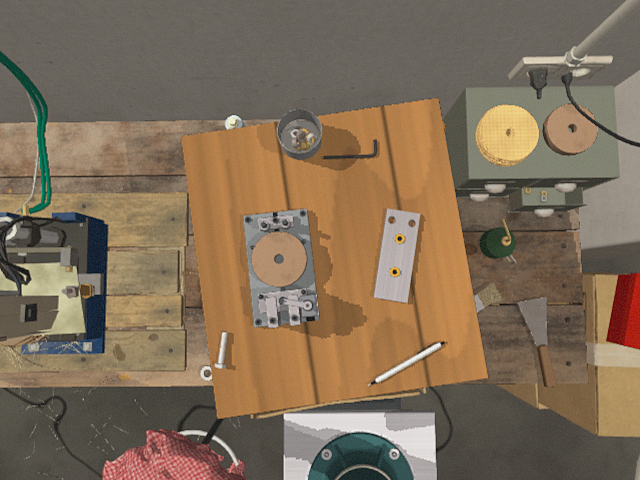

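View pics/side0.png

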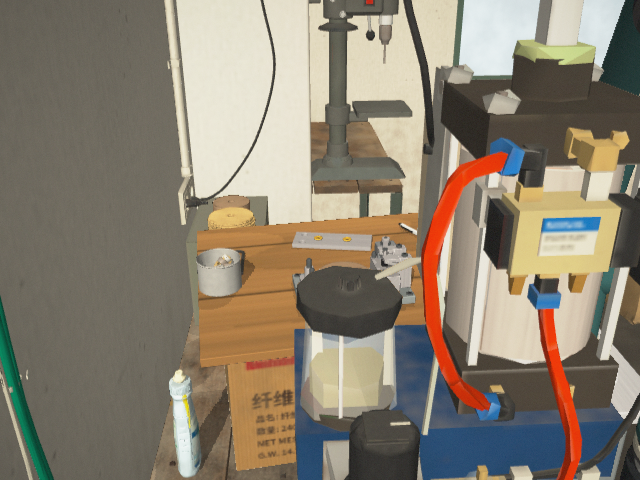

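View pics/wrist0.png

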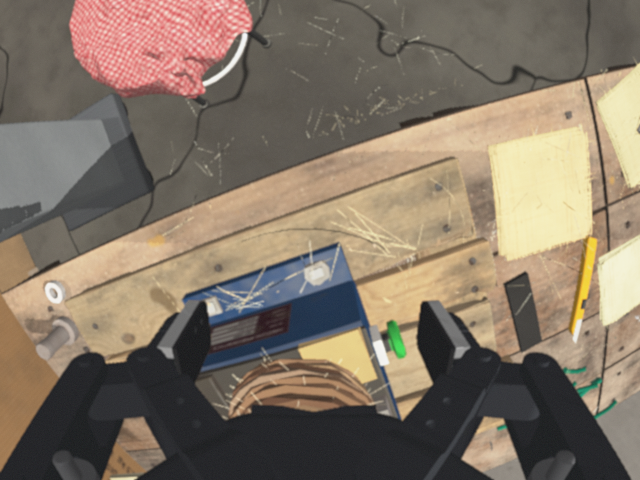

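```bash
python3 - <<'E'
import cv2
a=cv2.imread("pics/top0.png")
cv2.imwrite("pics/t_jig.png",cv2.resize(a[200:335,235:335],None,fx=6,fy=6,interpolation=cv2.INTER_CUBIC)[:600])
cv2.imwrite("pics/t_jigb.png",cv2.resize(a[270:340,235:335],None,fx=7,fy=7,interpolation=cv2.INTER_CUBIC))
cv2.imwrite("pics/t_plate.png",cv2.resize(a[200:310,360:440],None,fx=5,fy=5,interpolation=cv2.INTER_CUBIC))
cv2.imwrite("pics/t_press.png",cv2.resize(a[190:390,0:240],None,fx=3,fy=3,interpolation=cv2.INTER_CUBIC))
E
```

```text
(no output)
```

View pics/t_jig.png

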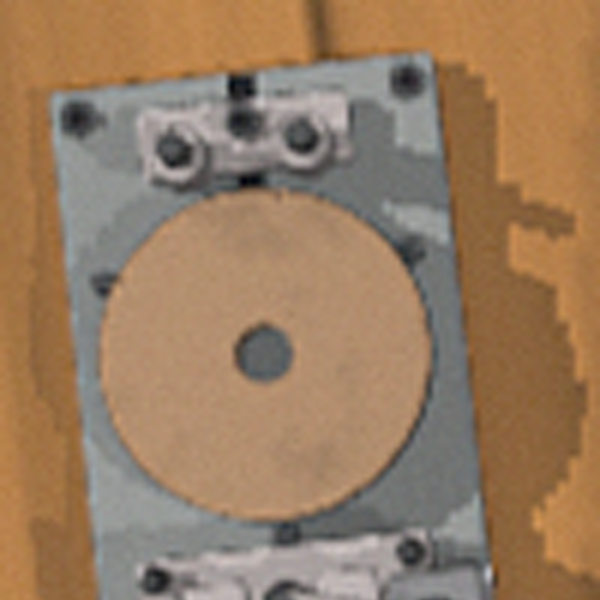

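View pics/t_jigb.png

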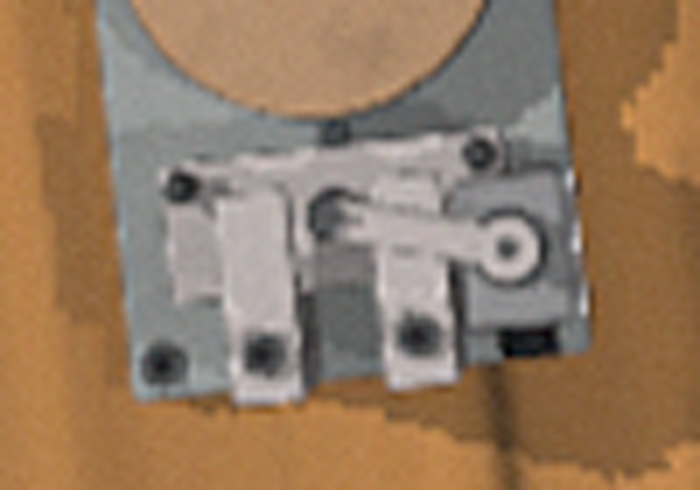

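View pics/t_plate.png

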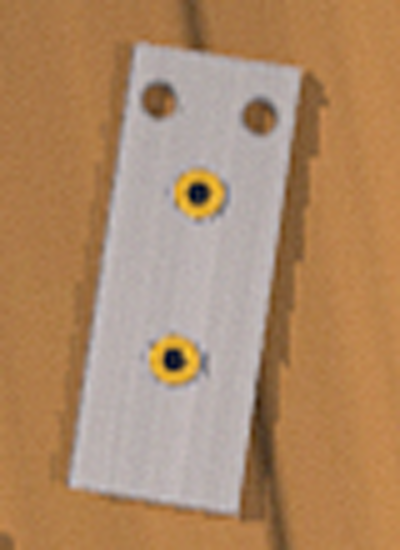

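View pics/t_press.png

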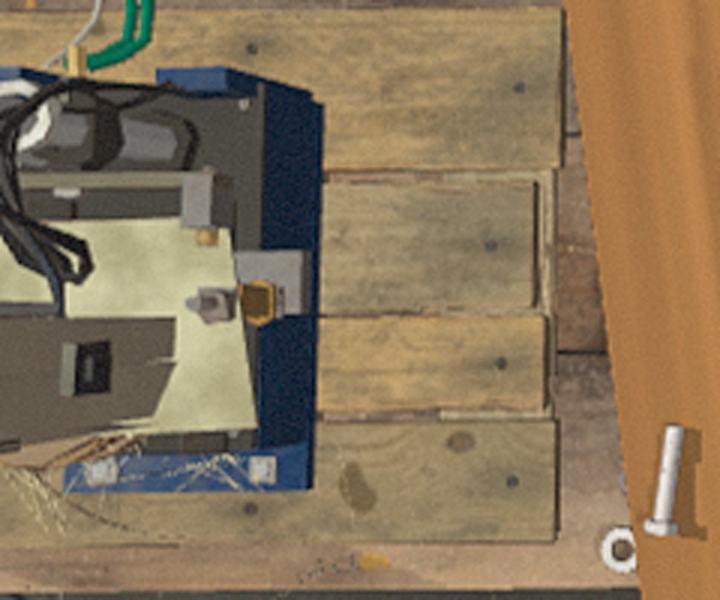

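```bash
cat > h.py <<'E'
import numpy as np, cv2
from scipy.spatial.transform import Rotation as R
from scipy.optimize import least_squares
ZB=267.
def ray(c,uv,fish=False):
    K=c['camera_matrix']; x=(uv[0]-K[0,2])/K[0,0]; y=(uv[1]-K[1,2])/K[1,1]
    if fish:
        r=np.hypot(x,y); s=np.sin(r)/r if r>1e-9 else 1; d=np.array([x*s,-y*s,-np.cos(r)])
    else: d=np.array([x,-y,-1.])
    return R.from_euler('xyz',c['rotation']).apply(d)
def onz(c,uv,z,fish=False):
    d=ray(c,uv,fish); p=np.array(c['position']); return p+d*(z-p[2])/d[2]
def proj(c,P,fish=False):
    p=R.from_euler('xyz',c['rotation']).inv().apply(np.array(P)-c['position']); x,y,z=p[0],-p[1],-p[2]
    K=c['camera_matrix']
    if fish:
        t=np.hypot(x,y); a=np.arctan2(t,z); x,y=(x/t*a,y/t*a)
    else: x,y=x/z,y/z
    return np.array([K[0,2]+K[0,0]*x,K[1,2]+K[1,1]*y])
def pose(pts):  # list of (local xy, world xy); -> x,y,yaw
    f=lambda v:np.concatenate([w-(v[:2]+np.array([np.cos(v[2])*l[0]-np.sin(v[2])*l[1],np.sin(v[2])*l[0]+np.cos(v[2])*l[1]])) for l,w in pts])
    s=least_squares(f,[500,0,0]); return s.x,f(s.x).reshape(-1,2)
E
cat > m1.py <<'E'
from bench import bot,eyes
from h import *
c=eyes.get_calibration('top')
def q(o,s,u): return ((u[0]+.5)/s-.5+o[0],(u[1]+.5)/s-.5+o[1])
np.set_printoptions(precision=2,suppress=True)
P=lambda u:q((360,200),5,u); J=lambda u:q((235,200),6,u); B=lambda u:q((235,270),7,u)
pts=[]
for l,u,z in [((57,17),(158,100),8),((57,-17),(260,116),8),((28,0),(199,193),11),((-28,0),(174,360),11),((75,28),(135,43),8),((75,-28),(301,70),8),((-75,-28),(238,514),8),((-75,28),(70,487),8)]:
    pts.append((l,onz(c,P(u),ZB+z)[:2]))
print('plate',*pose(pts))
pts=[]
for l,u,z in [((-57,34),B((182,186)),55),((-57,-34),B((481,152)),55),((0,0),J((266,354)),36)]:
    pts.append((l,onz(c,u,ZB+z)[:2]))
v,r=pose(pts);print('jig',v,r)
Rm=np.array([[np.cos(v[2]),np.sin(v[2])],[-np.sin(v[2]),np.cos(v[2])]])
for n,u,z in [('dL',J((176,148)),59),('dR',J((303,136)),59),('cTL',J((52,95)),14),('cTR',J((433,52)),14),('cBL',B((135,398)),14),('cBR',B((588,350)),14),('roller',B((330,213)),56)]:
    print(n,Rm@(onz(c,u,ZB+z)[:2]-v[:2]))
for n,u in [('tin',(299,133)),('bolt',(221,350)),('hex',(365,153))]: print(n,onz(c,u,ZB))
E
python3 m1.py
```

```text
plate [468.3  -49.91  -0.17] [[ 0.19  0.46]
 [ 0.05  0.09]
 [-0.03 -0.07]
 [-0.06  0.26]
 [-0.06 -0.16]
 [-0.53 -0.18]
 [ 0.19 -0.14]
 [ 0.25 -0.27]]
jig [463.18 143.78   0.11] [[ 0.29 -0.28]
 [ 0.07  0.22]
 [-0.37  0.06]]
dL [55.08 16.11]
dR [ 54.34 -17.55]
cTL [79.46 53.15]
cTR [ 79.06 -53.55]
cBL [-104.65   54.51]
cBR [-105.7   -51.93]
roller [-66.5    1.27]
tin [680.16 111.55 267.  ]
bolt [314.27 243.14 267.  ]
hex [643.63  -1.12 267.  ]
```

```bash
python3 - <<'E'
from bench import eyes
from h import *
s=eyes.get_calibration('side');t=eyes.get_calibration('top');w=eyes.get_calibration('wrist')
for P in [(247,681,242),(247,681,450),(247,681,600),(350,500,450),(400,300,450),(400,300,600),(468,-50,450),(0,0,300)]:
    print(P,proj(s,P),proj(t,P))
# wrist: blue box pixels on z=0 / 100
for u in [(340,245),(370,380),(190,300),(20,290),(455,160)]:
    print(u,onz(w,u,0,True),onz(w,u,100,True))
for u in [(105,215),(105,350),(85,290),(0,270)]: print(u,onz(t,u,0),onz(t,u,200),onz(t,u,400))
E
```

```text
(247, 681, 242) [633.95206562 607.23220082] [-33.60036891 390.57986408]
(247, 681, 450) [690.79691506 425.11488085] [-136.09047385  420.7577974 ]
(247, 681, 600) [747.15554579 244.55528948] [-256.11579008  456.0989261 ]
(350, 500, 450) [484.1962322  305.64466033] [  3.67445049 340.43180168]
(400, 300, 450) [400.89110735 227.90278952] [153.6877845  301.29496855]
(400, 300, 600) [406.73893833 113.69813959] [110.19412285 305.33421824]
(468, -50, 450) [330.44275132 151.9319347 ] [414.30779049 247.8626027 ]
(0, 0, 300) [579.8806379 230.9443978] [373.73693586 559.83780023]
(340, 245) [299.62533697 690.85953309   0.        ] [266.40175403 695.10455148 100.        ]
(370, 380) [484.21428119 670.52787299   0.        ] [401.40396415 680.23465198 100.        ]
(190, 300) [304.96113393 506.6118681    0.        ] [270.30417833 560.35194162 100.        ]
(20, 290) [213.24284999 245.29222007   0.        ] [203.22447812 369.23144857 100.        ]
(455, 160) [252.86567114 835.45178509   0.        ] [232.20329074 800.85451212 100.        ]
(105, 215) [577.67891339 550.57992542   0.        ] [550.81621652 469.84815533 200.        ] [523.95351965 389.11638523 400.        ]
(105, 350) [285.76314262 542.09324017   0.        ] [308.25464007 462.7963138  200.        ] [330.74613752 383.49938744 400.        ]
(85, 290) [414.137624  589.4350047   0.       ] [414.92485011 502.13400703 200.        ] [415.71207621 414.83300935 400.        ]
(0, 270) [459.29192241 777.44054178   0.        ] [452.44491206 658.3534512  200.        ] [445.59790171 539.26636062 400.        ]
```

>>> drive_tool:
  commands:
    - [1,0,0,0.06,0,0,0]
    - [1,0,-0.02,0.11,0,0,0]
    - [1,0,-0.06,0.16,0,0,0]
    - [1,0,-0.11,0.19,0,0,0]
    - [1,0.01,-0.165,0.21,0,0,0]
    - [1,0.02,-0.22,0.22,0,0,3]
    - [1,0.03,-0.27,0.23,0,0,6]
    - [1,0.05,-0.32,0.23,0,0,10]
    - [1,0.09,-0.36,0.23,0,0,10]
    - [1,0.12,-0.41,0.23,0,0,10]
    - [1,0.15,-0.46,0.23,0,0,10]
    - [1,0.17,-0.51,0.23,0,0,10]

```text
clock: 1.65
tcp_pos: [417.9, 169.5, 472.2]
ee_rot: [3.141, 0.0, 1.397]
ft_force: [0.6, -0.5, -0.2]
grip_width: 85.3
```

```bash
python3 - <<'E'
from bench import bot,eyes
import cv2,pickle
c=eyes.get_calibration('wrist'); a=eyes.grab_frame('wrist')[:,:,::-1]
cv2.imwrite("pics/w1.png",a); pickle.dump(c,open('w1.pkl','wb')); print(c,bot.sense()['tcp_pos'])
E
```

```text
{'camera_matrix': array([[371.64829954,   0.        , 313.3655088 ],
       [  0.        , 371.64829954, 238.35584358],
       [  0.        ,   0.        ,   1.        ]]), 'position': array([343.52937698, 182.38420145, 603.03320975]), 'rotation': array([-2.98124826e-01,  7.42544050e-04,  1.39715406e+00])} [420.31059511 160.94991871 472.42460866]
```

View pics/w1.png

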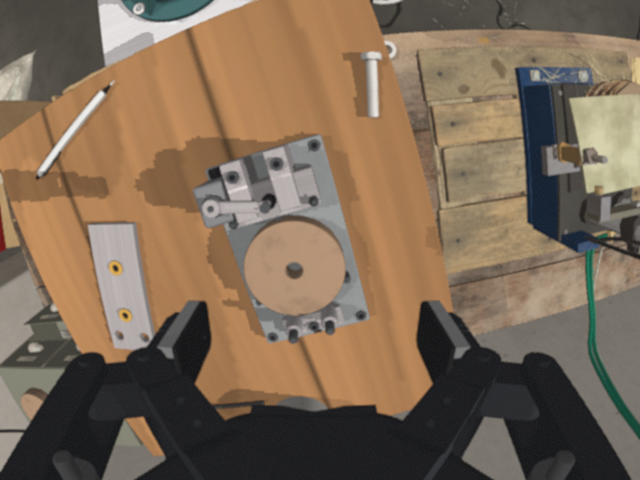

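```bash
python3 - <<'E'
from bench import bot,eyes
import cv2,pickle
for i in range(2):
    print(bot.sense()['tcp_pos'],bot.sense()['dq'].max())
    c=eyes.get_calibration('wrist'); a=eyes.grab_frame('wrist')[:,:,::-1]
print(bot.sense()['tcp_pos'])
cv2.imwrite("pics/w2.png",a); pickle.dump(c,open('w2.pkl','wb'))
cv2.imwrite("pics/w2c.png",cv2.resize(a[125:350,180:390],None,fx=2.6,fy=2.6,interpolation=cv2.INTER_CUBIC))
cv2.imwrite("pics/w2d.png",cv2.resize(a[295:350,250:370],None,fx=6,fy=6,interpolation=cv2.INTER_CUBIC))
cv2.imwrite("pics/w2e.png",cv2.resize(a[130:230,185:335],None,fx=5,fy=5,interpolation=cv2.INTER_CUBIC))
E
```

```text
[420.31059511 160.94991871 472.42460866] 0.009281440065950868
[419.05083714 164.49996622 472.42256537] 0.01270604493965265
[417.83381818 168.21645413 472.2914569 ]
```

View pics/w2d.png

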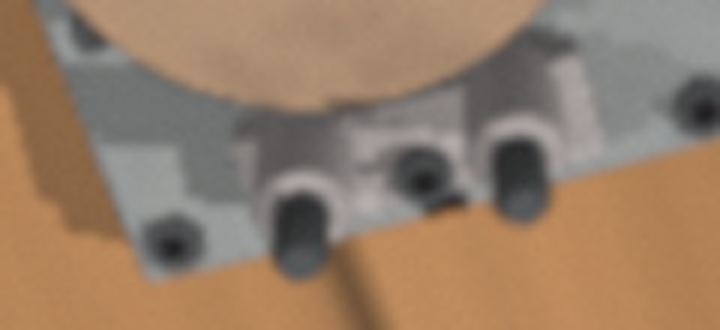

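View pics/w2e.png

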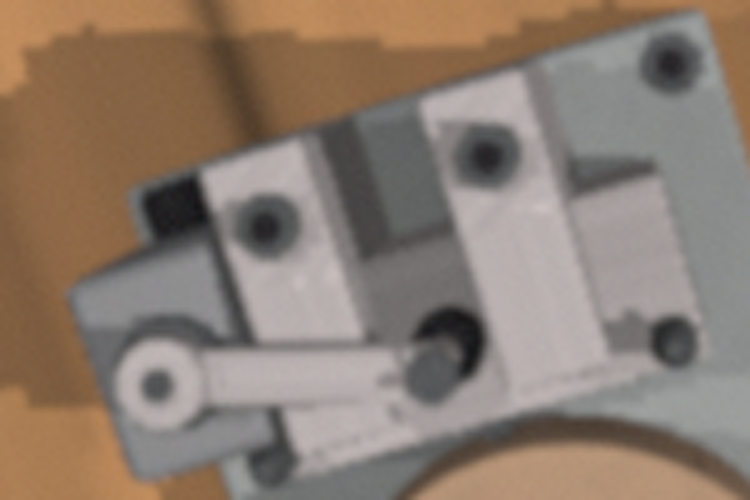

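View pics/w2c.png

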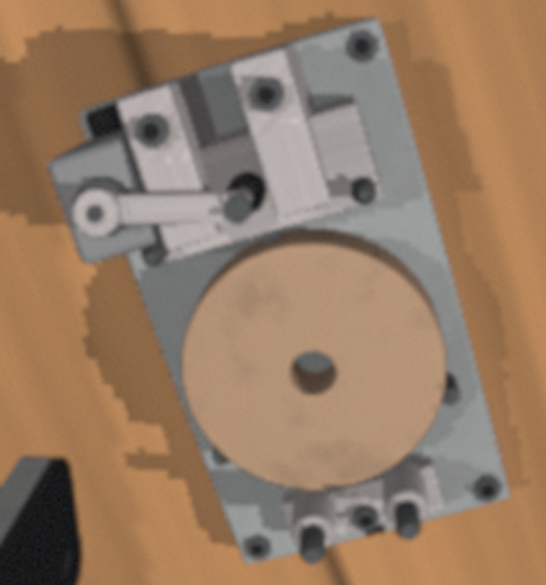

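```bash
python3 - <<'E'
from h import *
import pickle
np.set_printoptions(precision=2,suppress=True)
c=pickle.load(open('w2.pkl','rb')); print(c['position'],c['rotation'])
def q(o,s,u): return ((u[0]+.5)/s-.5+o[0],(u[1]+.5)/s-.5+o[1])
D=lambda u:q((250,295),6,u);E=lambda u:q((185,130),5,u);C=lambda u:q((180,125),2.6,u)
W=lambda u,z:onz(c,u,ZB+z,True)[:2]
pts=[((-57,-34),W(E((272,466)),54)),((-57,34),W(E((676,342)),54)),((0,0),W(C((314,370)),36))]
v,r=pose(pts);print('jig',v,r)
for v in (v,np.array([463.18,143.78,.11])):
  Rm=np.array([[np.cos(v[2]),np.sin(v[2])],[-np.sin(v[2]),np.cos(v[2])]])
  for n,u,z in [('dR',D((300,258)),58),('dL',D((522,203)),58),('dRb',D((302,203)),44),('dLb',D((520,148)),44),('roller',E((435,375)),56)]:
    print(n,Rm@(W(u,z)-v[:2]))
E
```

```text
[344.78 178.49 603.21] [-0.3   0.    1.39]
jig [459.35 145.26   0.11] [[ 0.29  0.62]
 [-0.05 -0.32]
 [-0.24 -0.29]]
dR [ 55.3  -17.78]
dL [55.47 15.77]
dRb [ 54.22 -17.64]
dLb [54.38 16.53]
roller [-63.27  -3.34]
dR [ 51.59 -16.1 ]
dL [51.89 17.45]
dRb [ 50.51 -15.96]
dLb [50.8  18.22]
roller [-66.93  -1.22]
```

>>> drive_tool:
  commands:
    - [0.6,0.005,-0.02,0,0,0,0]
    - [0.6,0.015,-0.06,0,0,0,0]
    - [0.6,0.025,-0.105,0,0,0,0]
    - [0.6,0.035,-0.15,0,0,0,0]
    - [0.6,0.042,-0.185,0,0,0,0]
    - [0.6,0.046,-0.205,-0.02,0,0,0]
    - [0.6,0.049,-0.215,-0.05,0,0,0]
    - [0.6,0.05,-0.221,-0.08,0,0,0]
    - [0.6,0.05,-0.221,-0.1,0,0,0]
    - [0.6,0.05,-0.221,-0.1,0,0,0]

```text
clock: 3.05
tcp_pos: [466.0, -47.8, 370.8]
ee_rot: [-3.138, 0.001, 1.4]
ft_force: [0.5, 0.3, 0.4]
grip_width: 68.5
```

```bash
python3 - <<'E'
from bench import bot,eyes
import cv2,pickle
c=eyes.get_calibration('wrist');s=bot.sense(); a=eyes.grab_frame('wrist')[:,:,::-1]
print(s['tcp_pos'],s['ee_rot'],s['grip_width'],s['dq'].round(3));print(bot.sense()['tcp_pos'])
cv2.imwrite("pics/w3.png",a); pickle.dump(c,open('w3.pkl','wb'))
E
```

```text
[466.04014443 -47.77260942 370.76079404] [-3.13755259e+00  7.79372162e-04  1.39962474e+00] 68.48174367865475 [-0.001 -0.023  0.009 -0.047  0.012  0.009 -0.003]
[466.97680359 -48.07406821 371.9544419 ]
```

View pics/w3.png

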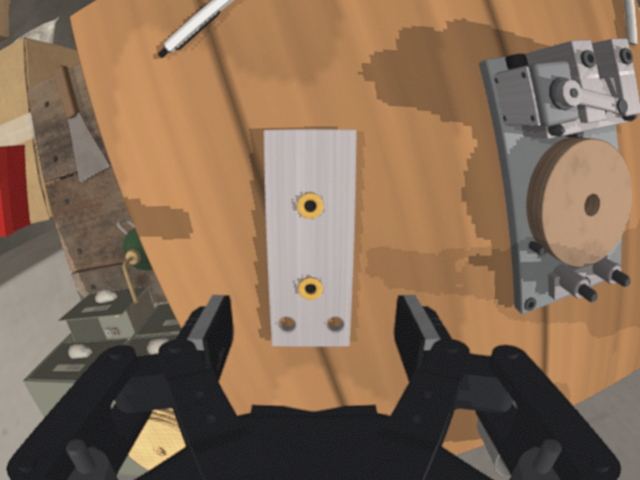

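```bash
python3 - <<'E'
from h import *
import pickle
np.set_printoptions(precision=3,suppress=True)
c=pickle.load(open('w3.pkl','rb'))
pts=[(l,onz(c,u,ZB+z,True)[:2]) for l,u,z in [((57,-17),(287,324),8),((57,17),(335,324),8),((-28,0),(311,205),11),((28,0),(311,288),11),((-75,-28),(264,129),8),((-75,28),(356,129),8),((75,-28),(272,346),8),((75,28),(350,346),8)]]
print(*pose(pts))
E
```

```text
[465.296 -49.803  -0.169] [[-0.193  0.234]
 [-0.268 -0.15 ]
 [-0.139  0.394]
 [-0.518  0.251]
 [-0.076  0.026]
 [ 0.058 -0.357]
 [ 0.546 -0.455]
 [ 0.59   0.057]]
```

>>> drive_tool:
  commands:
    - [0.6,0,0,-0.03,0,0,0]
    - [0.6,0,0,-0.06,0,0,0]
    - [0.6,0,0,-0.08,0,0,0]
    - [0.6,0,0,-0.09,0,0,0]
    - [0.6,0,0,-0.094,0,0,0]
    - [0.6,0,0,-0.094,0,0,0]
  grip_force: 60

```text
clock: 3.85
tcp_pos: [467.7, -49.3, 278.9]
ee_rot: [3.14, -0.0, 1.398]
ft_force: [0.5, -0.1, 0.1]
grip_width: 68.2
```

```bash
python3 - <<'E'
from bench import bot,eyes
import cv2,pickle
c=eyes.get_calibration('wrist');s=bot.sense(); a=eyes.grab_frame('wrist')[:,:,::-1]
print(s['tcp_pos'],s['ft_force'],s['grip_width']);print(bot.sense()['tcp_pos'])
cv2.imwrite("pics/w4.png",a)
b=eyes.grab_frame('side')[:,:,::-1]
cv2.imwrite("pics/s4.png",cv2.resize(b[150:310,200:440],None,fx=3,fy=3,interpolation=cv2.INTER_CUBIC))
E
```

```text
[467.71117322 -49.30005917 278.91589256] [ 0.49287115 -0.10019625  0.11470198] 68.24893522805647
[467.73590231 -49.37657547 279.0332517 ]
```

View pics/w4.png

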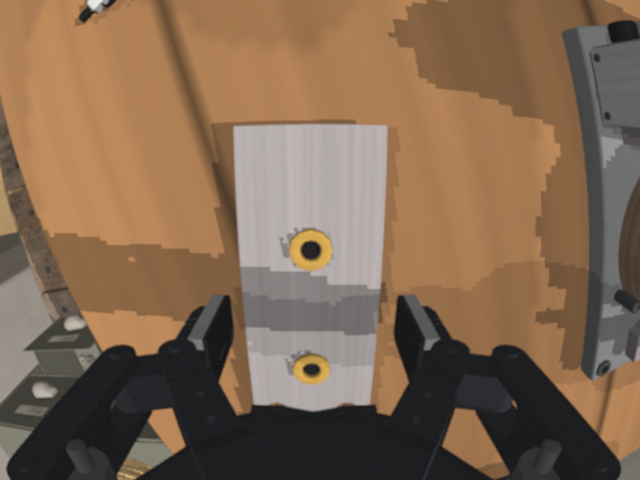

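View pics/s4.png

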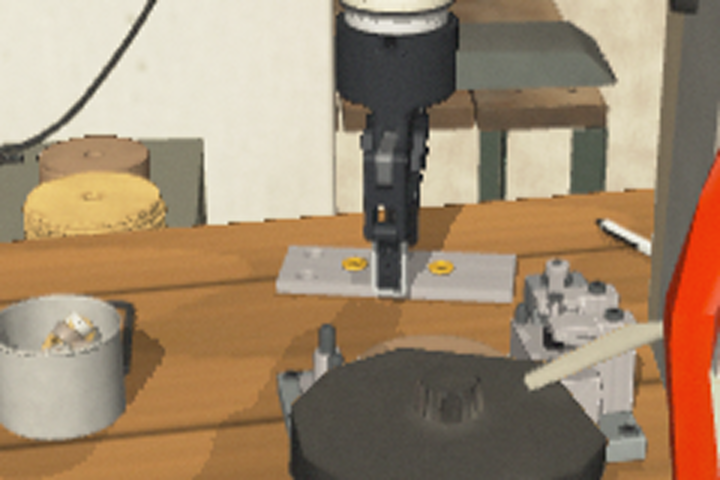

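>>> drive_tool:
  commands:
    - [0.6,0,0,-0.002,0,0,0]
    - [0.4,0,0,-0.002,0,0,0]
    - [0.38,0,0,-0.002,0,0,0]

```text
clock: 4.32
tcp_pos: [467.1, -49.4, 276.4]
ee_rot: [3.141, -0.0, 1.398]
ft_force: [0.0, -0.1, -0.2]
grip_width: 58.8
```

>>> drive_tool:
  commands:
    - [0.38,0,0,-0.001,0,0,0]
    - [0.38,0,0,-0.002,0,0,0]
    - [0.38,0,0,-0.002,0,0,0]

```text
clock: 4.7
tcp_pos: [467.0, -49.4, 274.2]
ee_rot: [-3.141, 0.0, 1.398]
ft_force: [0.4, -1.1, -0.2]
grip_width: 59.0
```

```bash
python3 - <<'E'
from bench import bot,eyes
import cv2,pickle
b=eyes.grab_frame('side')[:,:,::-1]
cv2.imwrite("pics/s5.png",cv2.resize(b[200:260,280:400],None,fx=6,fy=6,interpolation=cv2.INTER_CUBIC))
s=eyes.get_calibration('side')
from h import *
for h in (0,2,4,6,8): print(h,proj(s,(467+3.6,-49.4+29,267+h)), proj(s,(467+3,-49.4+44,267+h)))
E
```

```text
0 [330.24673695 249.64987265] [331.11324043 253.09827793]
2 [330.2455384  248.70050247] [331.11265578 252.14015164]
4 [330.24433813 247.74977109] [331.11207028 251.18063529]
6 [330.24313614 246.79767558] [331.11148393 250.21972586]
8 [330.24193242 245.84421299] [331.11089673 249.2574203 ]
```

View pics/s5.png

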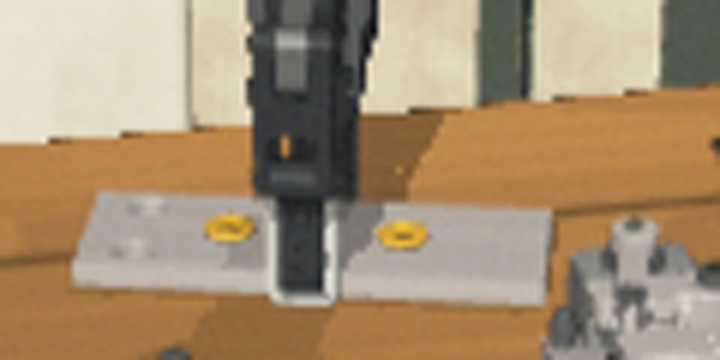

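>>> drive_tool:
  commands:
    - [0.2,0,0,0,0,0,0]
    - [-0.2,0,0,0,0,0,0]
    - [-0.2,0,0,0,0,0,0]
  grip_force: 90

```text
clock: 5.12
tcp_pos: [467.1, -49.7, 275.1]
ee_rot: [-3.141, -0.0, 1.398]
ft_force: [-2.9, -0.3, 7.1]
grip_width: 53.3
```

>>> drive_tool:
  commands:
    - [-0.2,0,0,0.003,0,0,0]
    - [-0.2,0,0,0.008,0,0,0]
    - [-0.2,0,0,0.015,0,0,0]
    - [-0.2,0,0,0.025,0,0,0]
    - [-0.2,0,0,0.025,0,0,0]

```text
clock: 5.75
tcp_pos: [467.9, -49.5, 300.3]
ee_rot: [3.139, -0.001, 1.398]
ft_force: [0.6, 0.4, -4.4]
grip_width: 52.7
```

```bash
python3 - <<'E'
from bench import bot,eyes
import cv2,pickle
b=eyes.grab_frame('side')[:,:,::-1]
print(bot.sense())
cv2.imwrite("pics/s6.png",cv2.resize(b[180:270,260:400],None,fx=5,fy=5,interpolation=cv2.INTER_CUBIC))
c=eyes.get_calibration('wrist');pickle.dump(c,open('w6.pkl','wb'))
cv2.imwrite("pics/w6.png",eyes.grab_frame('wrist')[:,:,::-1])
E
```

```text
{'clock': 5.8, 'joints': array([-0.51022265,  0.22219058,  0.62238136,  2.12269194, -0.17336844,
        0.84355259,  1.61385121]), 'dq': array([ 0.00286367,  0.01035584, -0.00362176,  0.01314585, -0.00273233,
        0.0012519 ,  0.00082958]), 'effort': array([ 1.32842129e-02, -2.87984616e+01,  3.30677748e+00, -1.98904771e+01,
        2.36700545e-02, -6.12689095e-03, -7.34101923e-03]), 'tcp_pos': array([467.46585238, -49.37867505, 299.83574715]), 'ee_rot': array([ 3.14031829e+00, -4.89694637e-04,  1.39769924e+00]), 'ft_force': array([ 0.53701175,  0.32285346, -5.22692931]), 'moment': array([ 0.00230587, -0.00906449, -0.00375267]), 'grip_width': 52.83066022748104}
```

View pics/s6.png

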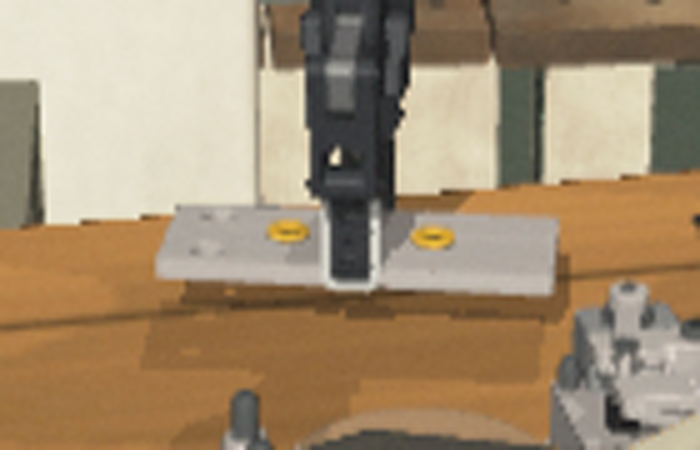

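View pics/w6.png

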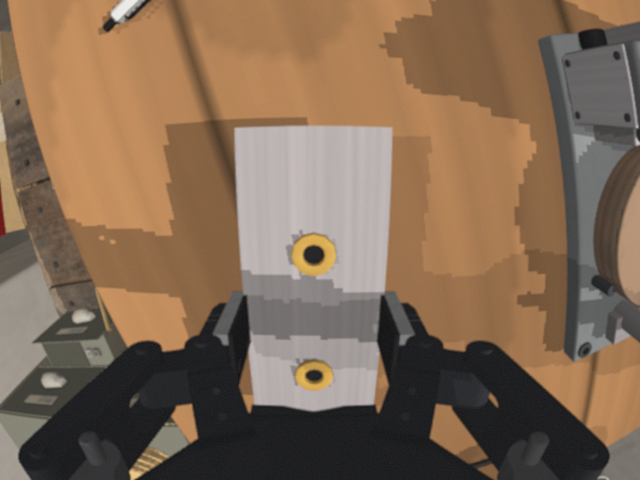

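```bash
cat >> m1.py <<'E'
np.set_printoptions(precision=4)
print(v)
pts=[((-57,34),onz(c,B((182,186)),ZB+55)[:2]),((-57,-34),onz(c,B((481,152)),ZB+55)[:2]),((54.7,17),onz(c,J((176,148)),ZB+58)[:2]),((54.7,-17),onz(c,J((303,136)),ZB+58)[:2])]
print(pose(pts))
pts=[((79.5,54),onz(c,J((52,95)),ZB+14)[:2]),((79.5,-54),onz(c,J((433,52)),ZB+14)[:2]),((-106.5,54),onz(c,B((135,398)),ZB+14)[:2]),((-106.5,-54),onz(c,B((588,350)),ZB+14)[:2])]
print(pose(pts))
E
python3 m1.py|tail -12
```

```text
tin [680.16 111.55 267.  ]
bolt [314.27 243.14 267.  ]
hex [643.63  -1.12 267.  ]
[463.1841 143.7771   0.1056]
(array([463.3746, 143.4415,   0.1001]), array([[-0.054 , -0.2738],
       [ 0.1028,  0.258 ],
       [ 0.2661, -0.1147],
       [-0.3149,  0.1305]]))
(array([463.6759, 144.2739,   0.0979]), array([[-0.9211, -0.7737],
       [-0.6211,  0.5627],
       [ 0.9586, -0.6538],
       [ 0.5836,  0.8648]]))
```

>>> drive_tool:
  commands:
    - [-0.2,0,0.01,0.03,0,0,0]
    - [-0.2,0.005,0.04,0.06,0,0,3]
    - [-0.2,0.012,0.08,0.08,0,0,6]
    - [-0.2,0.02,0.12,0.086,0,0,9]
    - [-0.2,0.03,0.155,0.086,0,0,12]
    - [-0.2,0.036,0.18,0.086,0,0,14.5]
    - [-0.2,0.039,0.193,0.086,0,0,15.7]
    - [-0.2,0.04,0.198,0.086,0,0,15.7]
    - [-0.2,0.04,0.198,0.086,0,0,15.7]
    - [-0.2,0.04,0.198,0.086,0,0,15.7]

```text
clock: 7.1
tcp_pos: [507.0, 147.1, 385.3]
ee_rot: [-3.141, 0.001, 1.669]
ft_force: [0.2, -0.4, -4.6]
grip_width: 52.9
```

```bash
cat > snap.py <<'E'
import sys,cv2,pickle
from bench import bot,eyes
n=sys.argv[1]
s=bot.sense();c=eyes.get_calibration('wrist');a=eyes.grab_frame('wrist')[:,:,::-1]
pickle.dump((c,s),open(n+'.pkl','wb'))
print(s['clock'],s['tcp_pos'],s['ee_rot'],s['ft_force'],s['moment'],s['grip_width'],c['position'])
cv2.imwrite(f"pics/{n}.png",a)
if len(sys.argv)>2:
    x0,y0,x1,y1,f=map(int,sys.argv[2:]); cv2.imwrite(f"pics/{n}c.png",cv2.resize(a[y0:y1,x0:x1],None,fx=f,fy=f,interpolation=cv2.INTER_CUBIC))
E
python3 snap.py w7 200 60 400 260 3
```

```text
7.1 [506.99286564 147.0545732  385.31707413] [-3.14131768e+00  5.06581479e-04  1.66929014e+00] [ 0.17605273 -0.41973148 -4.62021434] [-0.04460293 -0.00382758 -0.00763632] 52.8779114442283 [431.90340944 139.73627208 516.20029086]
```

View pics/w7.png

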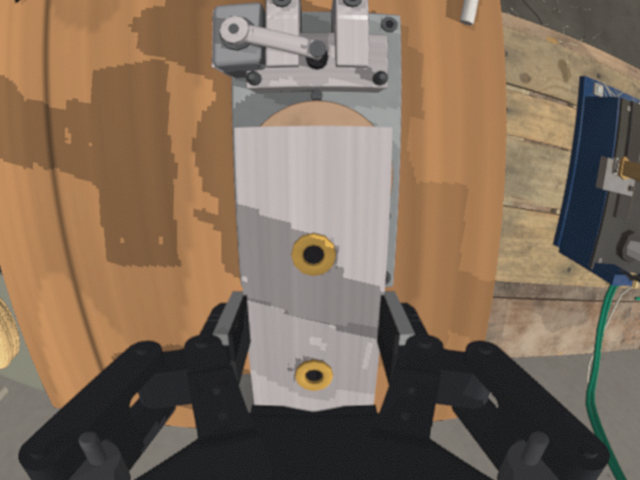

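View pics/w7c.png

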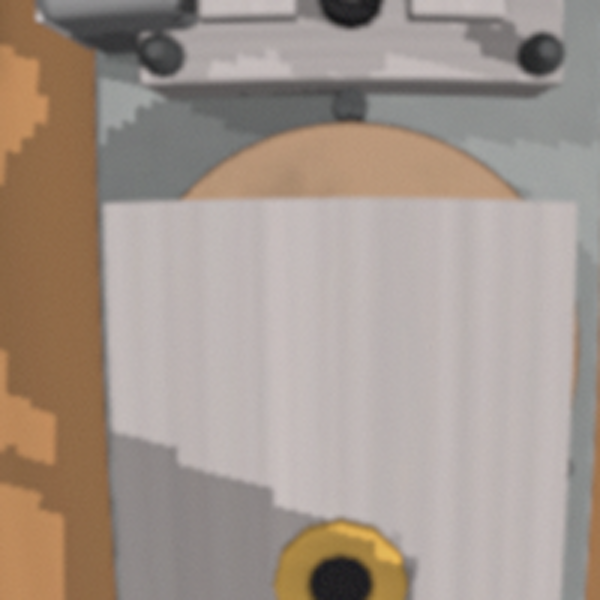

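```bash
python3 - <<'E'
from h import *
import pickle
np.set_printoptions(precision=2,suppress=True)
c,s=pickle.load(open('w7.pkl','rb'))
W=lambda u,z:onz(c,u,z,True)[:2]
def q(u): return ((u[0]+.5)/3-.5+200,(u[1]+.5)/3-.5+60)
a=W(q((161,53)),ZB+54.5);b=W(q((541,53)),ZB+54.5)
p1=W(q((103,203)),385.2);p2=W(q((577,203)),385.2);bu=W((314.3,254.5),388.2);bu2=W((314.5,376),388.2)
ang=lambda d:np.arctan2(-d[0],d[1])
print('pins',a,b,np.linalg.norm(a-b),ang(b-a)); print('plate end',p1,p2,np.linalg.norm(p1-p2),ang(p2-p1)); print('bushes',bu,bu2,np.linalg.norm(bu-bu2),np.arctan2(*(bu2-bu)[::-1]))
m=(a+b)/2
for y in(.101,.1):
  print('jig origin',m+57*np.array([np.cos(y),np.sin(y)]),'plate origin',(p1+p2)/2+75*np.array([np.cos(y),np.sin(y)]),(bu+bu2)/2)
  Rm=np.array([[np.cos(y),np.sin(y)],[-np.sin(y),np.cos(y)]])
  print('plate in jig',Rm@((p1+p2)/2-m)+[-57+75,0],Rm@(bu-m)+[-57+28,0], Rm@(s['tcp_pos'][:2]-m)-[57,0])
E
```

```text
pins [407.76 105.89] [401.13 171.07] 65.51397440043877 0.10141745428955921
plate end [433.91 111.64] [428.42 167.04] 55.67008057835105 0.09879530071185506
bushes [477.05 144.39] [532.3  150.02] 55.538218150764905 0.10161192245738884
jig origin [461.16 144.23] plate origin [505.78 146.9 ] [504.68 147.2 ]
plate in jig [44.67 -1.84] [43.83 -1.44] [45.89 -1.81]
jig origin [461.16 144.17] plate origin [505.79 146.83] [504.68 147.2 ]
plate in jig [44.67 -1.81] [43.83 -1.37] [45.89 -1.71]
```

>>> drive_tool:
  commands:
    - [-0.2,0,0,0,0.6,-6,0]
    - [-0.2,-0.004,0,-0.01,1.21,-11.94,0]
    - [-0.2,-0.008,0,-0.025,1.21,-11.94,0]
    - [-0.2,-0.012,-0.001,-0.037,1.21,-11.94,0]
    - [-0.2,-0.013,-0.001,-0.044,1.21,-11.94,0]
    - [-0.2,-0.013,-0.001,-0.047,1.21,-11.94,0]
    - [-0.2,-0.013,-0.001,-0.047,1.21,-11.94,0]
    - [-0.2,-0.013,-0.001,-0.047,1.21,-11.94,0]

```text
clock: 8.15
tcp_pos: [494.7, 147.7, 338.7]
ee_rot: [2.931, -0.0, 1.671]
ft_force: [-0.4, 0.1, -4.8]
grip_width: 53.0
```

```bash
python3 snap.py w8 200 10 440 210 3; python3 - <<'E'
from bench import eyes
import cv2
b=eyes.grab_frame('side')[:,:,::-1]
cv2.imwrite("pics/s8.png",cv2.resize(b[160:310,260:440],None,fx=4,fy=4,interpolation=cv2.INTER_CUBIC))
E
```

```text
8.15 [494.70814652 147.69943513 338.68567476] [ 2.93128376e+00 -1.64319655e-04  1.67141247e+00] [-0.42950348  0.06197963 -4.75254262] [-0.03616471  0.41283075  0.00076257] 52.99249588181087 [393.92691275 137.55849798 451.06231629]
```

View pics/w8c.png

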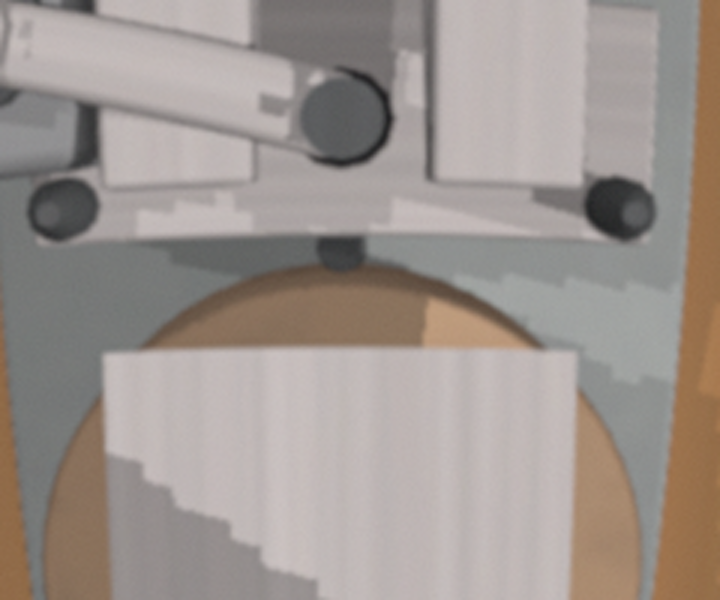

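View pics/s8.png

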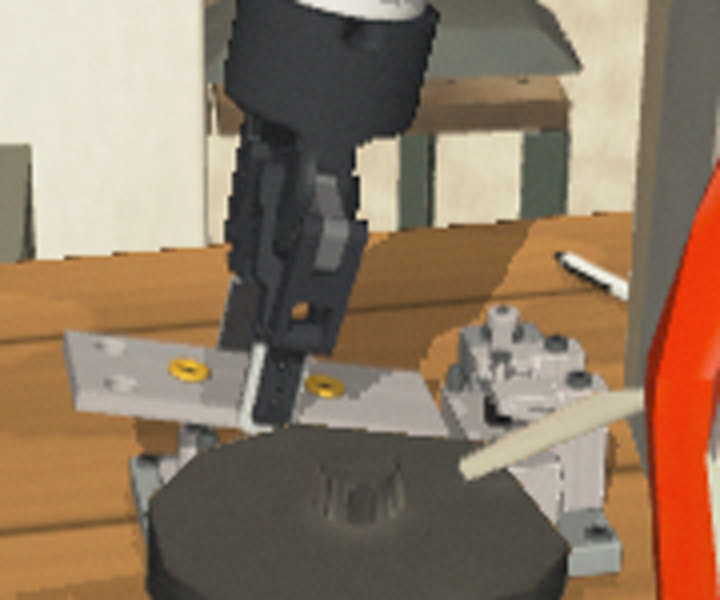

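>>> drive_tool:
  commands:
    - [-0.2,-0.006,-0.0006,-0.001,0,0,0]
    - [-0.2,-0.012,-0.0012,-0.0015,0,0,0]
    - [-0.2,-0.018,-0.0018,-0.002,0,0,0]
    - [-0.2,-0.023,-0.0023,-0.002,0,0,0]
    - [-0.2,-0.027,-0.0027,-0.002,0,0,0]
    - [-0.2,-0.03,-0.003,-0.002,0,0,0]
    - [-0.2,-0.03,-0.003,-0.002,0,0,0]

```text
clock: 9.12
tcp_pos: [464.7, 145.7, 336.9]
ee_rot: [2.93, -0.002, 1.672]
ft_force: [4.2, 4.1, -5.2]
grip_width: 53.0
```

```bash
python3 snap.py w9 200 10 440 210 3; python3 - <<'E'
from bench import eyes
import cv2
b=eyes.grab_frame('side')[:,:,::-1]
cv2.imwrite("pics/s9.png",cv2.resize(b[160:310,260:440],None,fx=4,fy=4,interpolation=cv2.INTER_CUBIC))
E
```

```text
9.125 [464.68176988 145.6941547  336.9117177 ] [ 2.93002914e+00 -1.84130694e-03  1.67188574e+00] [ 4.21255897  4.06409505 -5.15178515] [ 0.79567539 -0.40560167 -0.11445907] 53.04781107409806 [363.7811865  135.28941574 449.16380825]
```

View pics/w9c.png

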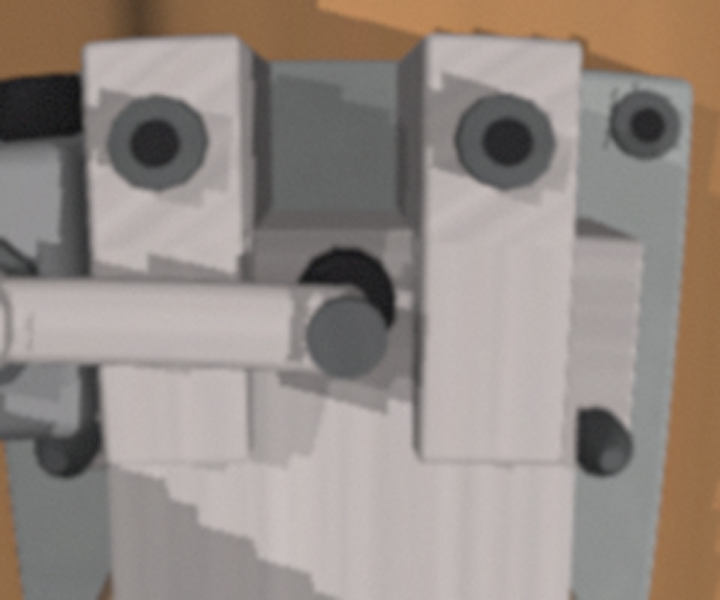

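View pics/s9.png

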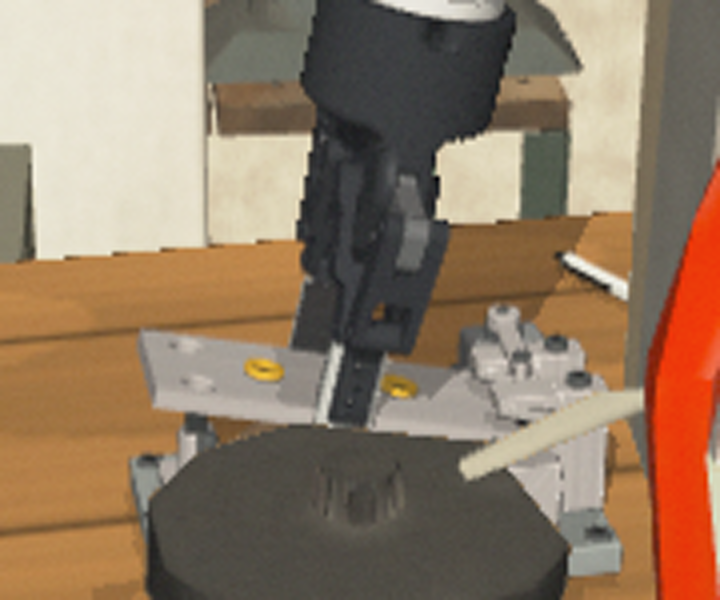

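>>> drive_tool:
  commands:
    - [-0.2,-0.003,-0.0009,-0.0005,0,0,0]
    - [-0.2,-0.006,-0.0012,-0.001,0,0,0]
    - [-0.2,-0.008,-0.0014,-0.0014,0,0,0]
    - [-0.2,-0.01,-0.0016,-0.0016,0,0,0]
    - [-0.2,-0.01,-0.0016,-0.0016,0,0,0]

```text
clock: 9.85
tcp_pos: [456.1, 144.8, 336.2]
ee_rot: [2.927, -0.003, 1.672]
ft_force: [4.7, 4.4, -2.4]
grip_width: 52.9
```

```bash
python3 snap.py w10 200 10 440 210 3
```

```text
9.85 [456.09940867 144.78311878 336.15878123] [ 2.92694547 -0.00300699  1.6717641 ] [ 4.68769689  4.36738174 -2.38149182] [ 0.99193098 -0.61220313 -0.05515973] 52.930815193013046 [354.83887553 134.21828223 448.0722361 ]
```

View pics/w10c.png

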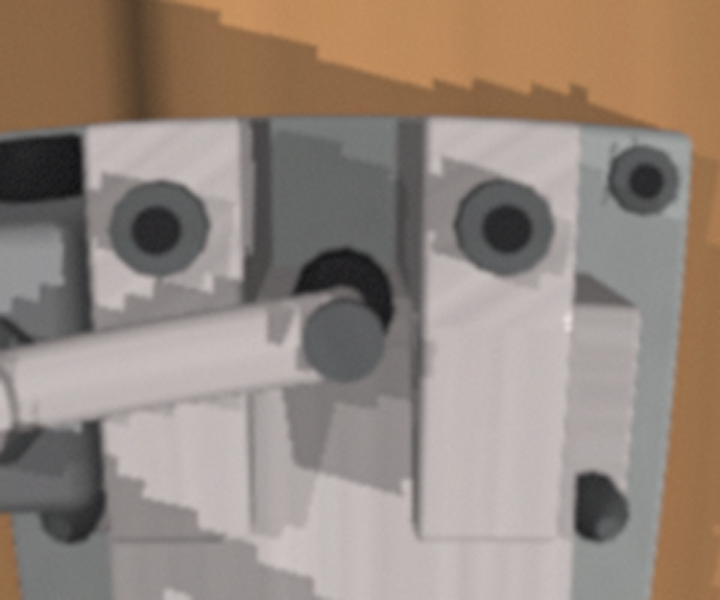

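>>> drive_tool:
  commands:
    - [-0.2,-0.002,-0.0002,0,0,0,0]
    - [-0.2,-0.003,-0.0003,0,0,0,0]
    - [-0.2,-0.004,-0.0004,0,0,0,0]
    - [-0.2,-0.004,-0.0004,0,0,0,0]

```text
clock: 10.4
tcp_pos: [453.3, 144.5, 336.8]
ee_rot: [2.924, -0.003, 1.672]
ft_force: [6.3, 4.7, -4.1]
grip_width: 52.8
```

>>> drive_tool:
  commands:
    - [-0.2,-0.001,-0.0001,0,0,0,0]
    - [-0.2,-0.002,-0.0002,0,0,0,0]
    - [-0.2,-0.002,-0.0002,0,0,0,0]

```text
clock: 10.78
tcp_pos: [452.0, 144.4, 337.1]
ee_rot: [2.923, -0.003, 1.672]
ft_force: [7.8, 4.1, -3.7]
grip_width: 52.8
```

```bash
python3 snap.py w11 200 10 440 210 3;python3 - <<'E'
from bench import eyes
import cv2
b=eyes.grab_frame('side')[:,:,::-1]
cv2.imwrite("pics/s11.png",cv2.resize(b[160:310,260:440],None,fx=4,fy=4,interpolation=cv2.INTER_CUBIC))
E
```

```text
10.775 [451.98121506 144.43136225 337.05457616] [ 2.92254332 -0.00336318  1.67242192] [ 7.81870355  4.06664753 -3.72700599] [ 0.92798902 -1.37982362  0.02455309] 52.81413702096007 [350.26154286 133.72742483 448.54983584]
```

View pics/w11.png

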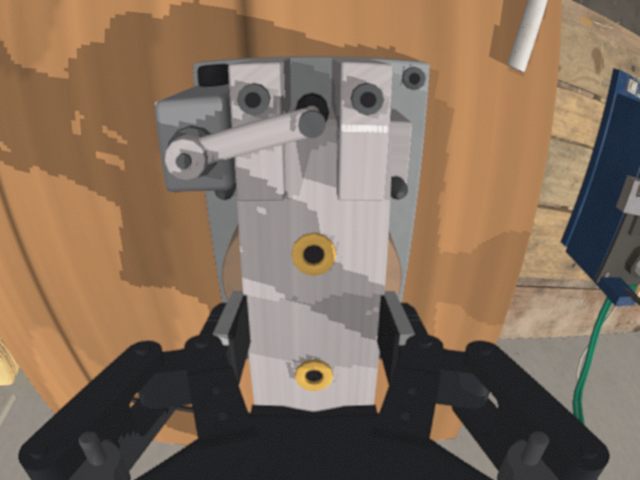

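View pics/s11.png

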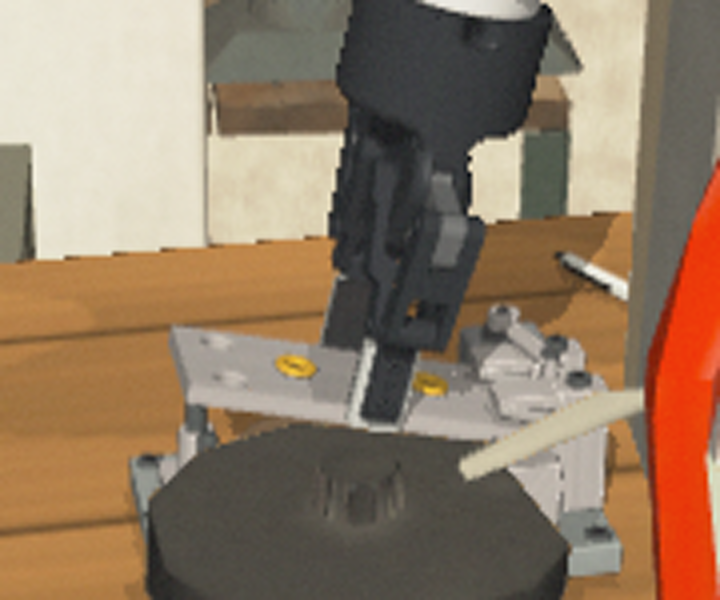

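>>> drive_tool:
  commands:
    - [-0.2,0.004,0.0008,0,0,0,0]
    - [-0.2,0.007,0.0014,-0.001,-0.1,1,0]
    - [-0.2,0.0095,0.0018,-0.002,-0.2,2,0]
    - [-0.2,0.0112,0.0022,-0.0035,-0.3,3,0]
    - [-0.2,0.0112,0.0022,-0.0047,-0.4,3.98,0]
    - [-0.2,0.0112,0.0022,-0.0047,-0.4,3.98,0]
    - [-0.2,0.0112,0.0022,-0.0047,-0.4,3.98,0]

```text
clock: 11.75
tcp_pos: [460.0, 145.2, 330.2]
ee_rot: [3.001, -0.001, 1.671]
ft_force: [3.2, 4.2, -4.2]
grip_width: 52.9
```

```bash
python3 snap.py w12 140 30 440 230 2;python3 - <<'E'
from bench import eyes
import cv2
b=eyes.grab_frame('side')[:,:,::-1]
cv2.imwrite("pics/s12.png",cv2.resize(b[215:305,280:420],None,fx=5,fy=5,interpolation=cv2.INTER_CUBIC))
t=eyes.grab_frame('top')[:,:,::-1]
cv2.imwrite("pics/t12.png",cv2.resize(t[195:345,225:345],None,fx=4,fy=4,interpolation=cv2.INTER_CUBIC))
E
```

```text
11.75 [459.97391984 145.18142345 330.21908422] [ 3.00109450e+00 -8.75291628e-04  1.67146158e+00] [ 3.20337771  4.22992057 -4.21388768] [ 0.93391066 -0.47383518 -0.15924777] 52.870909154316486 [367.286147   135.7549774  449.33231809]
```

View pics/w12c.png

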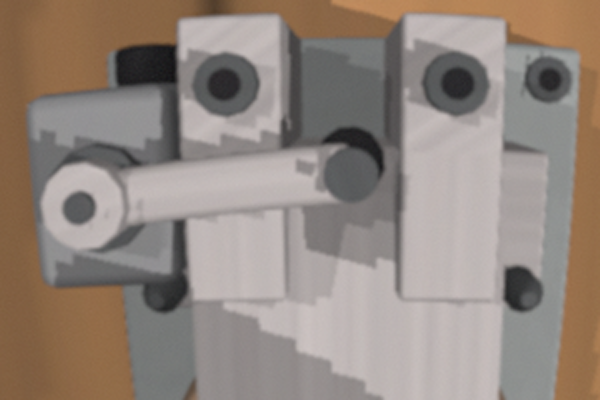

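View pics/s12.png

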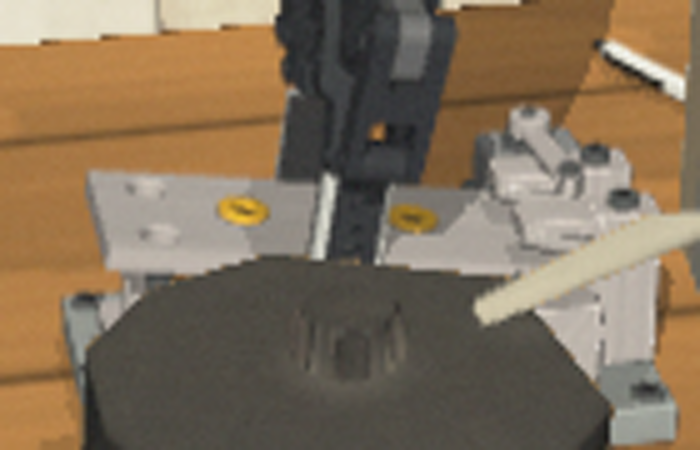

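View pics/t12.png

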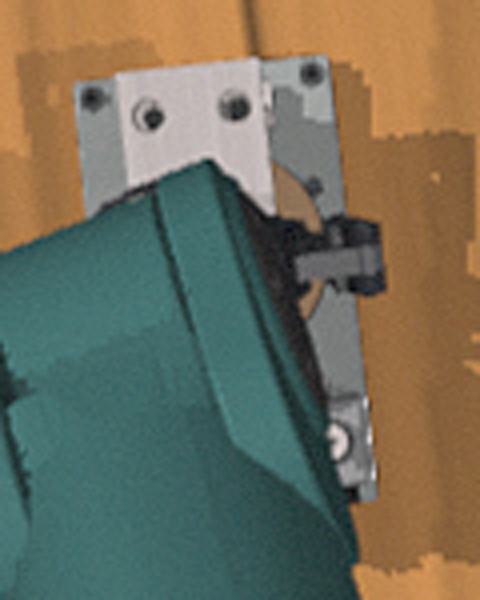

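```bash
cat > top.py <<'E'
import sys,cv2
from bench import eyes
n=sys.argv[1]
t=eyes.grab_frame('top')[:,:,::-1]; cv2.imwrite(f"pics/{n}.png",t)
cv2.imwrite(f"pics/{n}c.png",cv2.resize(t[210:235,250:295],None,fx=16,fy=16,interpolation=cv2.INTER_CUBIC))
E
python3 top.py t13
```

```text
(no output)
```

View pics/t13c.png

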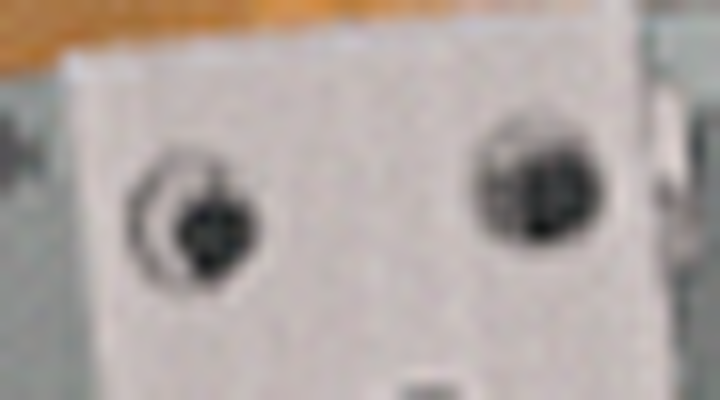

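>>> drive_tool:
  commands:
    - [-0.2,0.0001,-0.0005,-0.0005,0,0,0]
    - [-0.2,0.0001,-0.001,-0.001,-0.05,0.5,0]
    - [-0.2,0.0001,-0.001,-0.0022,-0.15,1.5,0]
    - [-0.2,0.0001,-0.001,-0.0035,-0.25,2.5,0]
    - [-0.2,0.0001,-0.001,-0.0041,-0.3,3,0]
    - [-0.2,0.0001,-0.001,-0.0041,-0.3,3,0]

```text
clock: 12.7
tcp_pos: [460.6, 145.2, 326.4]
ee_rot: [3.052, -0.002, 1.671]
ft_force: [4.2, 5.6, -2.6]
grip_width: 53.4
```

```bash
python3 top.py t14; python3 snap.py w14
```

```text
12.75 [460.57469785 145.13660987 326.41841354] [ 3.05229101e+00 -2.42356818e-03  1.67137846e+00] [ 3.56712724  6.52482067 -3.03936959] [ 1.21487513 -0.67517454 -0.23488596] 52.917850865696415 [374.15596061 136.16925705 450.1026846 ]
```

View pics/t14c.png

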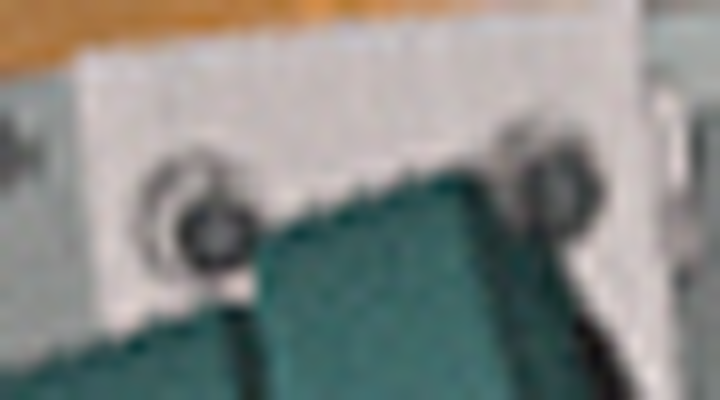

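>>> drive_tool:
  commands:
    - [-0.2,0,0.0008,-0.001,-0.07,0.7,0]
    - [-0.2,0,0.0008,-0.002,-0.15,1.5,0]
    - [-0.2,0,0.0008,-0.0032,-0.25,2.5,0]
    - [-0.2,0,0.0008,-0.0032,-0.25,2.5,0]

```text
clock: 13.3
tcp_pos: [460.8, 145.3, 323.1]
ee_rot: [3.096, -0.001, 1.671]
ft_force: [4.3, 5.3, -3.7]
grip_width: 53.1
```

```bash
python3 top.py t15; python3 snap.py w15
```

```text
13.35 [460.88053271 145.26599531 323.11976292] [ 3.09582677e+00 -1.36787754e-03  1.67142271e+00] [ 4.0770656   4.67615747 -2.79904424] [ 0.919479   -0.86106201 -0.26529912] 52.99222818628685 [379.88584155 136.95842884 450.43417444]
```

View pics/t15c.png

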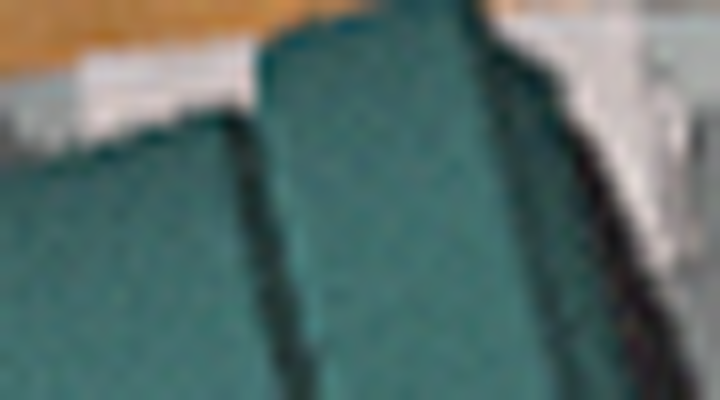

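View pics/w15.png

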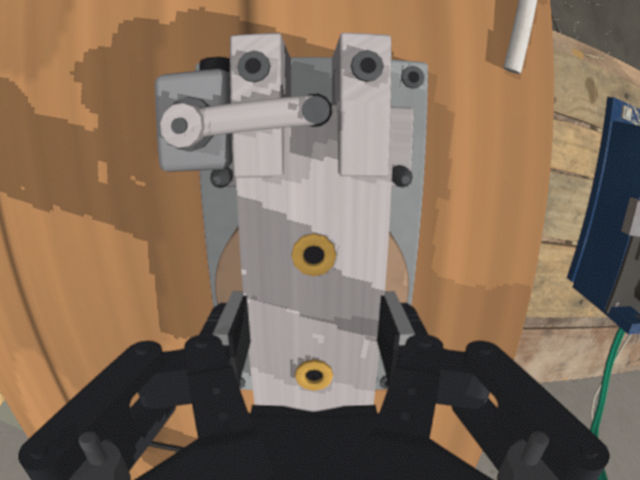

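>>> drive_tool:
  commands:
    - [-0.2,0.0002,0.0005,-0.001,-0.07,0.7,0]
    - [-0.2,0.0002,0.0005,-0.0022,-0.15,1.5,0]
    - [-0.2,0.0002,0.0005,-0.0036,-0.25,2.5,0]
    - [-0.2,0.0002,0.0005,-0.0036,-0.25,2.5,0]

```text
clock: 13.9
tcp_pos: [461.1, 145.4, 319.5]
ee_rot: [3.14, -0.001, 1.672]
ft_force: [4.0, 2.9, -3.2]
grip_width: 53.2
```

```bash
python3 snap.py w16;python3 - <<'E'
from bench import eyes
import cv2
b=eyes.grab_frame('side')[:,:,::-1]
cv2.imwrite("pics/s16.png",cv2.resize(b[215:305,280:420],None,fx=5,fy=5,interpolation=cv2.INTER_CUBIC))
E
```

```text
13.9 [461.06158236 145.35259966 319.50363695] [ 3.14014305e+00 -7.67575140e-04  1.67153195e+00] [ 3.96045494  2.89794799 -3.24330411] [ 0.69802439 -0.87633256 -0.2474671 ] 53.16318839758321 [385.78839557 137.68074644 450.27586301]
```

View pics/s16.png

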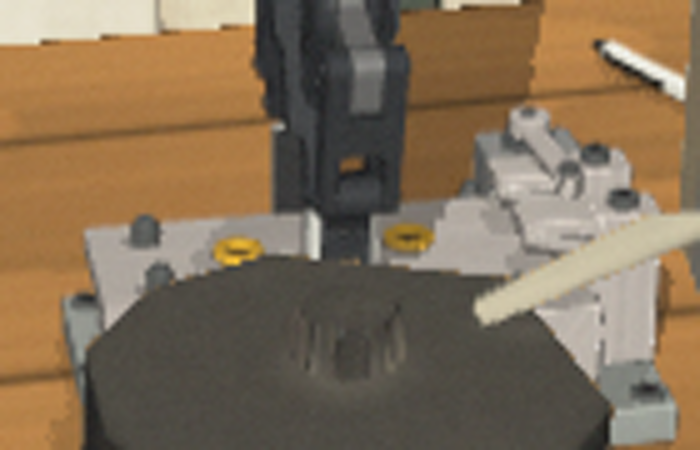

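>>> drive_tool:
  commands:
    - [-0.2,0,0,-0.001,0,0,0]
    - [-0.2,0,0,-0.002,0,0,0]
    - [-0.2,0,0,-0.002,0,0,0]

```text
clock: 14.38
tcp_pos: [461.1, 145.4, 319.2]
ee_rot: [3.14, -0.002, 1.672]
ft_force: [0.3, 1.9, 9.5]
grip_width: 52.8
```

>>> drive_tool:
  commands:
    - [-0.2,0,0,0.001,0,0,0]
    - [0.3,0,0,0.001,0,0,0]
    - [0.5,0,0,0.0015,0,0,0]
    - [0.6,0,0,0.002,0,0,0]
    - [0.6,0,0,0.002,0,0,0]

```text
clock: 15.0
tcp_pos: [458.8, 144.2, 318.7]
ee_rot: [-3.139, 0.001, 1.671]
ft_force: [0.0, 0.3, -0.1]
grip_width: 68.5
```

```bash
python3 snap.py w17
```

```text
15.0 [458.7555865  144.18242562 318.73489689] [-3.13892745e+00  5.83268175e-04  1.67145154e+00] [ 0.00910983  0.33285047 -0.0961987 ] [ 0.00492718 -0.01452151  0.01158273] 68.51652524611455 [384.01570391 136.75894198 449.79667668]
```

View pics/w17.png

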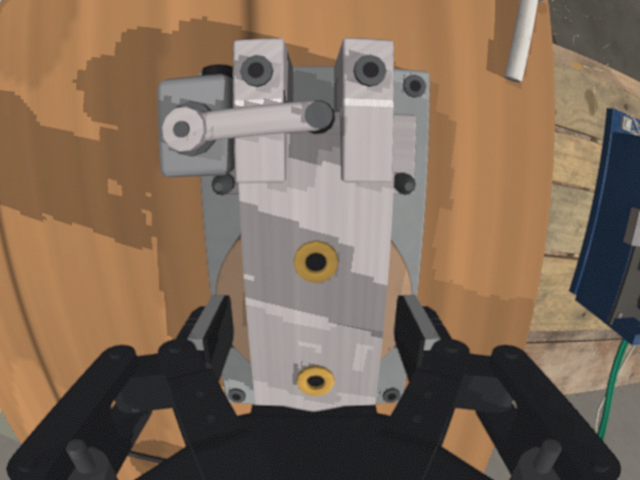

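Released; the plate stayed and the lever is still pressed. Retreating straight up.

>>> drive_tool:
  commands:
    - [0.6,0,0,0.01,0,0,0]
    - [0.6,0,0,0.03,0,0,0]
    - [0.6,0,0,0.06,0,0,0]
    - [0.6,0,0,0.1,0,0,0]
    - [0.6,0,-0.04,0.13,0,0,0]
    - [0.6,-0.01,-0.09,0.14,0,0,0]
    - [0.6,-0.01,-0.14,0.14,0,0,0]
    - [0.6,-0.01,-0.18,0.14,0,0,0]
    - [0.6,-0.01,-0.2,0.14,0,0,0]
    - [0.6,-0.01,-0.2,0.14,0,0,0]

```text
clock: 16.3
tcp_pos: [449.3, -56.9, 459.8]
ee_rot: [3.141, -0.001, 1.667]
ft_force: [0.0, 0.8, 0.3]
grip_width: 68.1
```

```bash
python3 snap.py w18;python3 - <<'E'
from bench import eyes
import cv2
b=eyes.grab_frame('side')[:,:,::-1]
cv2.imwrite("pics/s18.png",cv2.resize(b[215:305,280:420],None,fx=5,fy=5,interpolation=cv2.INTER_CUBIC))
t=eyes.grab_frame('top')[:,:,::-1]; cv2.imwrite("pics/t18f.png",t)
cv2.imwrite("pics/t18.png",cv2.resize(t[200:335,235:335],None,fx=5,fy=5,interpolation=cv2.INTER_CUBIC)[:600])
cv2.imwrite("pics/t18b.png",cv2.resize(t[270:340,235:335],None,fx=7,fy=7,interpolation=cv2.INTER_CUBIC))
E
```

```text
16.3 [449.28308127 -56.89588727 459.7891233 ] [ 3.14138318e+00 -5.85519356e-04  1.66744132e+00] [0.04001284 0.81218085 0.34115965] [0.03128971 0.02459809 0.022996  ] 68.14646912965075 [374.14190241 -64.23623253 590.64998958]
```

View pics/t18.png

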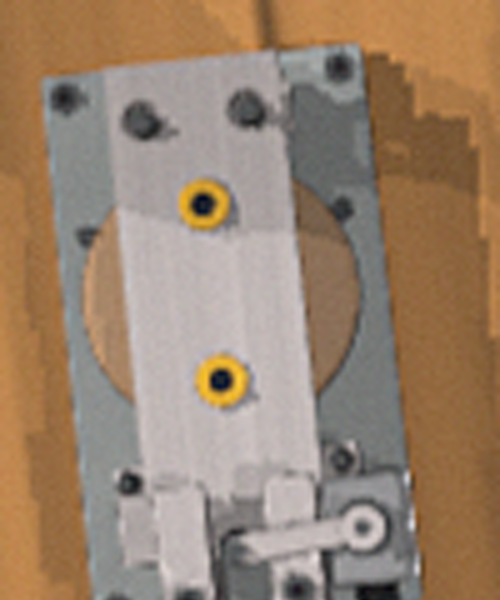

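View pics/t18f.png

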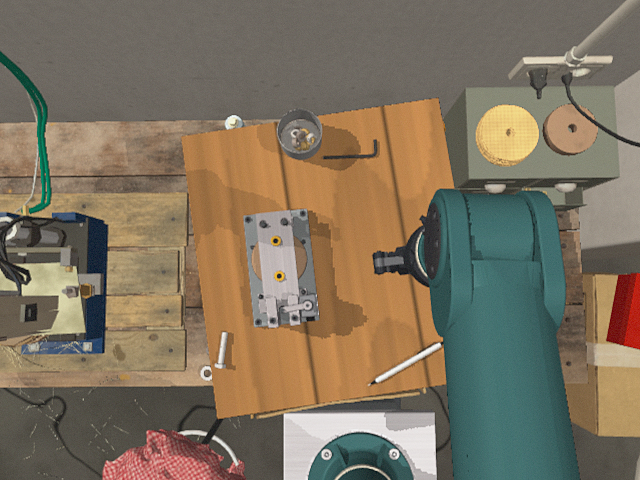

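View pics/s18.png

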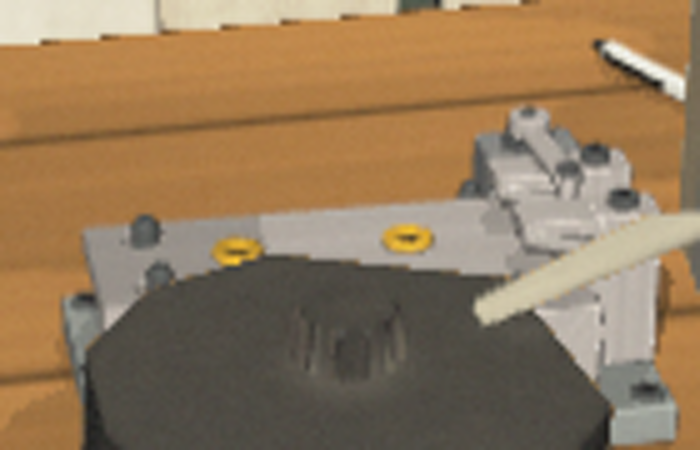

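```bash
python3 - <<'E'
from bench import eyes
from h import *
np.set_printoptions(precision=2,suppress=True)
c=eyes.get_calibration('top')
q=lambda u:((u[0]+.5)/5-.5+235,(u[1]+.5)/5-.5+200)
v=[463.3,143.7,.101]
Rm=np.array([[np.cos(v[2]),np.sin(v[2])],[-np.sin(v[2]),np.cos(v[2])]])
for z in (55,):
  a,b=[Rm@(onz(c,q(u),ZB+z)[:2]-v[:2]) for u in((204,204),(221,380))]
  print((a+b)/2,a-b,np.arctan2(*(a-b)[::-1]),np.linalg.norm(a-b))
r=Rm@(onz(c,q((241,545)),ZB+58)[:2]-v[:2]); p=Rm@(onz(c,q((362,527)),ZB+68)[:2]-v[:2]); print(r,p)
d=r-p; print('lever',np.arctan2(11.1,39)-np.arctan2(d[0],d[1]))
E
```

```text
[-0.24  1.52] [55.92 -0.4 ] -0.007225326796935923 55.918785734277854
[-80.    0.6] [-78.3  -37.87]
lever 0.3216124853396958
```

```bash
python3 -c "
from bench import bot
s=bot.sense();print(s['clock'],s['ft_force']);print(bot.sign_off())"
```

```text
16.45 [ 0.29800545 -0.11415875  0.44489893]
the job is handed in; nothing more can be done
None
```

The bush plate is seated on the jig over both dowels, with the switch held pressed. The job was handed in at about 16.5 s; sign-off gives no verdict.

**What I did:** I gripped the plate across its width and tilted it 12°. I then slid the plain end under the toes until the lever was right back, at about 0.55 rad. I eased it back about 8 mm until the holes lined up over the dowels in the top view, then lowered it in small steps to level. With about 9.5 N of upward force showing that it was resting on the jig, I opened the fingers and backed away.

**Last checks:**

| Check | Measured | Limit |
|---|---|---|
| Plate along the jig | −0.2 mm | ±9 mm |
| Plate across the jig | +1.5 mm | ±4 mm |
| In line | 0.007 rad | 0.06 rad |
| Lever angle | about 0.32 rad | above 0.11 rad |
| Underside height | about 44 mm | 42 to 45.5 mm |

- **Looks right:** the side view shows both dowels standing through the plate and the plate looking level. The tin, hex key and bolt sit at the same places in the top view as at the start.
- **Height is indirect:** it comes from the tool height when the plate touched its rests, not from a camera.

**What disagreed:**
- The top and wrist cameras differed by 3 mm in x, so I used the wrist camera's positions and felt for the toes' wall.
- A steady sideways force of about 4 to 5 N acted while the plate was under the toes, peaking at 6.5 N. I did not find its cause, and I backed the command off. It matches the 1.5 mm sideways offset.

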